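# Index the fixture and hold the bolt head behind the bracket

### The job

Take the upright handle pin and turn the fixture's turntable clockwise by 60 degrees, until it drops into its second detent and the nut on the bracket faces the socket of the nut driver, and let go of the pin. Then reach down into the narrow gap behind the bracket, grip the hidden bolt head across its two upright side flats and keep hold of it so that it cannot turn; the program finishes while still holding it. Do not spin the bolt round, and leave the loose things on the bench alone.

Things in the scene. Friction and masses are not known exactly. Their poses are not given: they have to be found in the camera images.
- fixture: fixed indexing fixture: dark steel plate 190 x 204 x 12 mm. Origin: on the bench, on the turntable's upright axis; z up, x points from that axis to the nut driver (grey level motor with a steel socket, 64 to 154 mm out, axis at z = 76 mm, top at z = 104 mm). A small weighted drum that makes the detents stands 91 to 111 mm to -y, top at z = 62 mm
- turntable (a joint): turntable (aluminium disc, radius 82 mm, top at z = 26 mm) about fixture's z axis. 0 = first detent; grows CLOCKWISE seen from above; second detent at 1.047 (60 degrees), where the nut faces the driver; end stop 1.17. A weight draws it into a detent from nearer than half way; passing the hump between takes up to 10 N at the pin; friction may stop it within 0.02 of a detent
- pin_grip (a point): grip point on the turntable's upright round handle pin: dark steel, 14 mm diameter, centre line 66 mm from the turntable's axis, top at z = 128 mm; the point is 14 mm below the top (z = 114 mm). It goes round with the turntable. Its x axis points from the pin to the turntable's axis and on to the bolt. Free space along the circle; a rear plate stands 30 mm inward
- bolt_head (a point): centre of the hexagonal bolt head, 24 mm across flats, 16 mm thick along the bolt, z = 76 mm. Its x axis is the bolt's level axis and points to the bracket; it goes round with the turntable and points at the driver in the second detent. The head lies 11.5 mm from the turntable's axis, away from the pin. The bracket's face is 10.5 mm ahead of this point, with a washer of radius 15 mm between
- gap_mouth (a point): middle of the top opening of the gap that holds the bolt head, level with the tops of the bracket and the rear plate (z = 112 mm, 36 mm above the head's centre). Its x axis points to the bracket, as the bolt's does. The gap is 52 mm wide along x, and open at the top and at both ends; bracket and rear plate are 64 mm wide along y. The head's centre lies 15.5 mm to +x of this point
- bolt (a joint): turn of the loose bolt about its own axis, rad; 0 = two of the head's flats stand upright, facing the gap's two open ends; it starts up to 0.12 (7 degrees) from there, and pads that close level on those flats hold it about so. Light friction: it turns easily when knocked
- flat_a: one of the two upright side flats of the bolt head (16 mm along the bolt, 14 mm high), part of the bolt; origin in the head, 7 mm from its axis
- flat_b: the opposite upright side flat of the bolt head; origin in the head, 7 mm from its axis to the other side
- timer: loose flat grey-white bench timer, 58 x 66 mm, 18 mm high, origin under its centre; a bystander
- stopper: loose red rubber stopper, 23 mm diameter, 22 mm high, origin under its centre; a bystander
- dish: loose shallow round dish, 61 mm diameter, 14 mm high, origin under its centre; a bystander
- crucible: loose white crucible with lid, 43 mm diameter, 46 mm high, origin under its centre; a bystander

How it is judged:
On the way:
1. the turntable rests in its second detent, pin let go (value of joint turntable between 1.012 and 1.082 rad and contact force between the fingers and fixture below 0.3 N), for 0.2 s.
At the end, for the whole second after the job is handed in: turntable at rest within 0.045 rad of its second detent; the fingers press on both upright flats of the bolt head with more than 4 N each; the bolt is still and within 0.25 rad of having those flats upright (value of joint turntable between 1.002 and 1.092 rad and velocity of joint turntable between -0.05 and 0.05 rad/s and contact force between the fingers and flat_a above 4 N and contact force between the fingers and flat_b above 4 N and value of joint bolt between -0.25 and 0.25 rad and velocity of joint bolt between -0.05 and 0.05 rad/s); the arm keeps its last pose, push and grip.
It fails at once if the bolt is spun round (more than 0.5 rad from flats upright) (value of joint bolt above 0.5 rad or value of joint bolt below -0.5 rad).
It fails at once if a loose bystander is moved by more than 20 mm (distance of any of timer, stopper, dish, crucible from where it was at the start of the episode above 0.02 m).
It also fails if it takes over 38 s, if anything falls off the work surface, if the arm or the gripper's body presses on something with over 40 N, if the wrist force passes 120 N, or if a joint passes its speed limit or range.

### The arm

A 6-joint arm with a two-finger parallel gripper is mounted at the origin on a cart in front of the work surface, level with it; the furniture and walls round the work are solid. World frame = base frame: x ahead of the robot, y to its left, z up, the work surface at z = 0. Lengths are in m, angles in rad, forces in N, time in s.
With the tool pointing down it reaches from about 0.325 to 0.875 m from the base axis. Payload 4.4 kg.
Tool frame: the origin (TCP) lies at the very end of the fingers, on their centre line; the grasp point (between the pads) lies 19 mm behind it; z points along the fingers, y is the direction in which the jaws open and shut (so a half turn about z gives the same grasp; the last joint's range is limited). The gripper opens to 85 mm and grips with 20 to 120 N. Pads are 22 mm wide; open, the fingers measure 114 mm over their backs; the gripper's body (76 mm by 85 mm) begins 54 mm behind the grasp point. The pads swing forward as they close: fully open they stand 13 mm farther back than shut.
Start: joints at [1.188, 0.207, 1.542, -0, 1.393, -0.15], TCP at [0.133, 0.559, 0.231] pointing down, gripper open.
Joint ranges: [-2.73, 2.73], [-0.86, 2.22], [0.23, 2.46], [-1.11, 4.25], [0.08, 2.63], [-2.82, 2.82]. Speed limits (rad/s): [2.79, 2.79, 3.14, 3.14, 3.14, 3.14].

### API

Orientations are given as a unit quaternion [w, x, y, z].
In Python, from station import sense, read_camera, job_done gives the robot as it stands.
- The arm moves only by the shell command python3 -m crank 'ROWS' [OPENING] [FORCE]. ROWS is JSON, a list of rows, each a list of 6 numbers: the shift along the world's x, y, z in mm, then the turn, a rotation vector about the world's x, y, z in degrees. In form: [[x, y, z, rx, ry, rz], ...]. A call has 1 to 20 rows; each row shifts and turns the commanded pose from where the row before left it; what a row does not reach is not made up. A row lasts 1/12 s, in which the tool goes at most 41.7 mm and 7.16 degrees, less where a joint would pass 70% of its speed; a pose out of reach is approached as far as the arm can. A call is refused whole if a number of a shift passes 41.7 or a number of a turn 7.16, either way. A call with a gripper value outside its range is refused whole. OPENING is the finger opening in mm, from 0 to 85.4, set as the call begins (- or left out, the last holds). The fingers move at their own pace and stop on an object; FORCE is the grip in N (left out, the last holds). Time passes only in rows, so rows that do not move let the fingers close. It gives the time, the measured TCP pose, the force and the opening at its end, in the units of the state.
- sense(): the state, without advancing time (a new reading comes with each control period).
- read_camera(name): name is "scene" or "top" or "wrist"; returns a dict with "color" (420x560x3 uint8, red, green, blue), "range_z" (420x560 float32, m along the optical axis (not along the pixel's ray), 0 where there is no reading), "fx", "fy", "cx", "cy" (pixels), "world_from_camera" (4x4, takes a point from camera to world coordinates); the wrist camera has in their place "T_tool_cam" (4x4, takes a point from camera to tool coordinates, whose origin is the TCP and whose axes are the flange's). Camera axes: x right, y up, looking along -z (the intrinsics and any distortion apply to the point x, -y, -z); pixel columns grow to the right and rows downward; lengths in m; the calibration is good to about 2 mm. The wrist camera is an equidistant fisheye: a pixel r from the principal point sees the ray r / f radians off the axis. A picture is of the moment at which its call begins: read the wrist's pose just before it.
- job_done(): hands the job in, once; it reports no verdict.
The state is a dict: "clock": time; "joint_pos": joint angles; "joint_velocities": joint speeds; "joint_efforts": joint torques, N m; "position": TCP position; "orientation": TCP orientation; "wrist_force": force on the tool from outside, world axes, zero at the start; "moment": the same for the moment, N m; "gripper_width": opening from 0.0 (shut) to 1.0 (fully open).
Only numpy, scipy, OpenCV 4.12 (cv2) and the standard library are available. Lean on these libraries where they do the work, as an engineer would, in place of code of your own. Each camera call takes 0.05 s, during which the arm holds its last target.

## Working session

There is one attempt and no reset: what is moved stays moved. The work goes in short steps, Python scripts to look and compute and a shell command to move; the robot and the scene stay as the last step left them, time stands still between calls to the robot, and variables do not carry over. Pictures are saved under pics/ and viewed, and the job is handed in when it is done.

```bash
mkdir -p pics; ls; cat > h.py <<'E'
import numpy as np, cv2
from station import sense, read_camera
def snap(n,f):
    s=sense(); c=read_camera(n); cv2.imwrite('pics/'+f,c['color'][:,:,::-1]); np.savez('pics/'+f[:-4],**{k:v for k,v in c.items()}, pos=s['position'],ori=s['orientation']); return c
def cloud(c):
    v,u=np.mgrid[:420,:560]; z=c['range_z']
    P=np.stack([(u-c['cx'])/c['fx']*z,-(v-c['cy'])/c['fy']*z,-z,np.ones_like(z)],-1)
    return (P@np.array(c['world_from_camera']).T)[...,:3]
E
python3 - <<'E'
from h import *
for n in ['scene','top']:
    c=snap(n,n+'0.png'); print(n,c['fx'],c['cx'],c['cy'],np.round(c['world_from_camera'],3).tolist())
print(sense())
E
```

```text
pics
scene 501.80314880434366 276.94317077687003 213.74163580088933 [[0.592, 0.587, -0.553, -0.031], [-0.806, 0.42, -0.417, -0.199], [-0.012, 0.692, 0.722, 0.822], [0.0, 0.0, 0.0, 1.0]]
top 441.35567903352074 278.31573934837303 207.8482409335565 [[-0.028, 0.997, -0.07, 0.455], [-1.0, -0.028, 0.001, 0.223], [-0.001, 0.07, 0.998, 1.026], [0.0, 0.0, 0.0, 1.0]]
{'clock': 0.1, 'joint_pos': array([ 1.18748217e+00,  2.07395635e-01,  1.54281073e+00,  1.05055270e-05,
        1.39353378e+00, -1.50496030e-01]), 'joint_velocities': array([-0.00091142, -0.00068716, -0.0031279 , -0.00039899,  0.0002903 ,
       -0.00053952]), 'joint_efforts': array([-1.16024508e-03, -3.84088039e+01, -2.92549860e+01, -3.14064728e-04,
        4.80754316e-03,  5.96453447e-06]), 'position': array([0.13240762, 0.55883487, 0.23020752]), 'orientation': array([-2.88184426e-04,  1.16147190e-01,  9.93231432e-01, -1.03436429e-03]), 'wrist_force': array([ 0.34955513, -0.53183448, -0.16523145]), 'moment': array([-0.01206153,  0.0182711 ,  0.04508268]), 'gripper_width': 0.9981826744082742}
```

View pics/scene0.png

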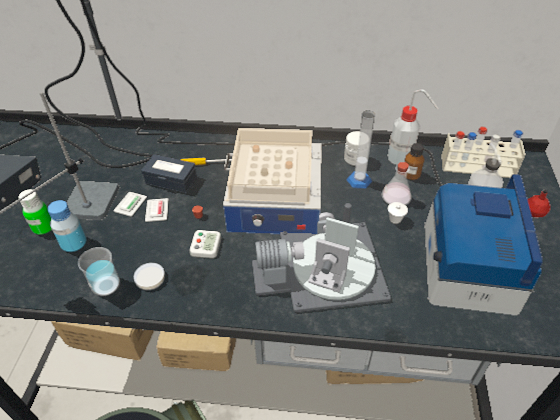

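View pics/top0.png

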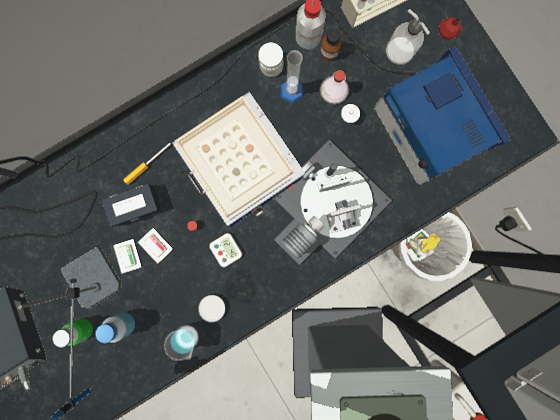

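```bash
python3 - <<'E'
from h import *
a=cv2.imread('pics/top0.png')[130:280,260:410]; b=cv2.imread('pics/scene0.png')[200:320,240:400]
cv2.imwrite('pics/z1.png',cv2.resize(a,(600,600),interpolation=cv2.INTER_CUBIC))
cv2.imwrite('pics/z2.png',cv2.resize(b,(800,600),interpolation=cv2.INTER_CUBIC))
E
```

```text
(no output)
```

View pics/z1.png

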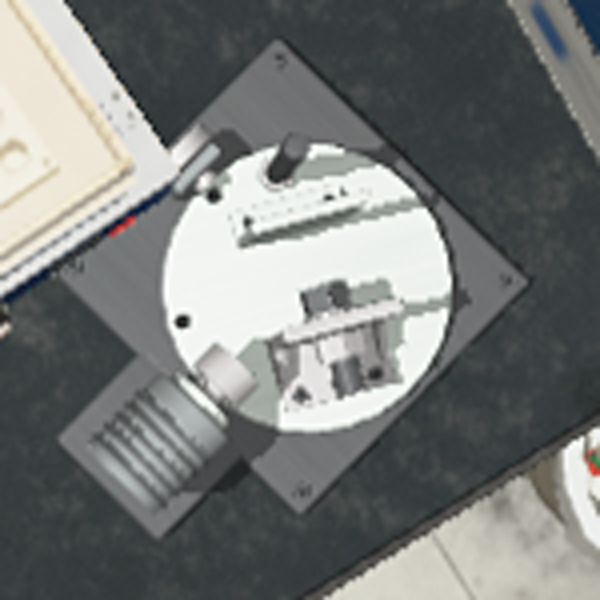

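View pics/z2.png

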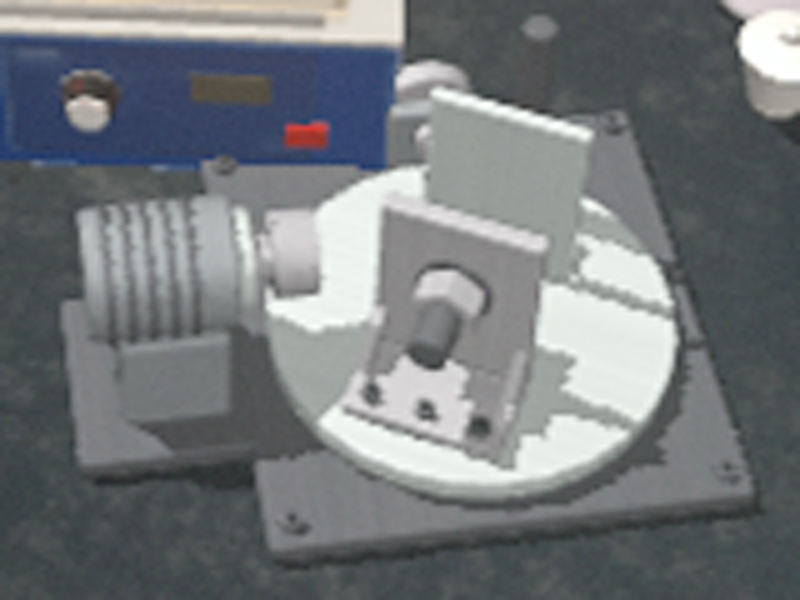

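```bash
python3 - <<'E'
from h import *
for n in ['top','scene']:
    c=np.load(f'pics/{n}0.npz'); P=cloud(c); 
    # rough centre
    q=P[202,337] if n=='top' else P[265,325]; print(n,'seed',q)
    z=P[...,2]; col=c['color'].astype(int)
    near=np.hypot(P[...,0]-.43,P[...,1]-.095)<.2
    m=near&(abs(z-.026)<.008)&(np.hypot(P[...,0]-q[0],P[...,1]-q[1])<.13)
    Q=P[m]; print('disc z med',np.median(Q[:,2]),len(Q))
    for lo,hi in [(.1,.107),(.107,.117),(.122,.135)]:
        mm=near&(z>lo)&(z<hi); R=P[mm]
        k,lab,st,ce=cv2.connectedComponentsWithStats(mm.astype(np.uint8))
        for i in range(1,k):
            if st[i,4]>4:
                T=P[lab==i]; r=cv2.minAreaRect((T[:,:2]*1000).astype(np.float32)); print(lo,st[i].tolist(),np.round(T.mean(0),4),np.round(r[0],1),np.round(r[1],1),round(r[2],1))
    # disc by ray-plane at z=.026 on white mask
    W=c['world_from_camera']; v,u=np.mgrid[:420,:560]
    d=np.stack([(u-c['cx'])/c['fx'],-(v-c['cy'])/c['fy'],-np.ones(u.shape)],-1)@W[:3,:3].T
    G=W[:3,3]+d*((.026-W[2,3])/d[...,2])[...,None]
    m=(m).astype(np.uint8); m=cv2.morphologyEx(m,cv2.MORPH_CLOSE,np.ones((5,5)))
    cs,_=cv2.findContours(m,0,2); cn=max(cs,key=cv2.contourArea)[:,0]
    h=cv2.convexHull(cn)[:,0]; X=np.array([G[b,a] for a,b in h])
    print('minEnc',cv2.minEnclosingCircle((X[:,:2]*1000).astype(np.float32)))
E
```

```text
top seed [0.52962435 0.09615394 0.08547889]
disc z med 0.02671701939411819 3013
0.1 [287, 229, 26, 25, 292] [0.4497 0.1806 0.1022] [450.8 180.1] [33.2 56.6] 40.5
0.107 [330, 168, 5, 3, 7] [0.5959 0.1086 0.1127] [595.7 108.3] [9.3 1.5] 60.5
0.107 [323, 177, 30, 11, 94] [0.5687 0.0973 0.1121] [568.9  97.1] [ 6.2 63.2] 14.1
0.107 [330, 204, 31, 12, 121] [0.5115 0.0834 0.1122] [511.7  83. ] [ 7.9 63.4] 14.0
0.122 [331, 163, 7, 7, 38] [0.6004 0.1054 0.128 ] [600.4 105.4] [11.7 12.4] 43.2
0.122 [269, 170, 25, 18, 31] [0.5783 0.2143 0.1312] [578.7 215.6] [ 3.2 59.5] 32.7
0.122 [264, 188, 4, 3, 5] [0.5572 0.2468 0.13  ] [557.1 247.2] [0.8 7.5] 36.5
minEnc ((541.9877319335938, 98.00194549560547), 91.4507064819336)
scene seed [0.47929706 0.07696934 0.08504651]
disc z med 0.026646392778671535 2655
0.1 [273, 196, 37, 5, 86] [0.5727 0.2204 0.1035] [572.5 219.7] [ 7.7 73.8] 35.9
0.1 [343, 213, 7, 5, 18] [0.595  0.104  0.1029] [595.1 104. ] [ 6.8 12.3] 16.2
0.1 [326, 221, 32, 11, 75] [0.565  0.0955 0.1035] [564.9  96. ] [ 4.8 62.4] 14.6
0.1 [256, 239, 31, 14, 258] [0.4472 0.1793 0.102 ] [448.5 178.9] [28.3 57.1] 41.8
0.1 [315, 242, 34, 13, 82] [0.5065 0.0827 0.1035] [506.5  82.1] [ 6.8 63.9] 16.2
0.107 [272, 192, 38, 7, 134] [0.5733 0.2197 0.1118] [572.6 221.2] [ 6.5 75.4] 32.1
0.107 [343, 210, 7, 6, 24] [0.5944 0.1035 0.1117] [594.1 103.8] [ 5.7 12.4] 21.1
0.107 [326, 217, 32, 12, 132] [0.5661 0.0965 0.1111] [566.5  96.8] [10.1 62.2] 11.2
0.107 [316, 238, 33, 14, 167] [0.509  0.0818 0.1113] [510.1  82.8] [11.2 63.3] 13.6
0.122 [269, 185, 41, 8, 180] [0.5721 0.2218 0.1283] [571.5 224.1] [ 7.3 80.6] 32.8
0.122 [344, 203, 7, 7, 43] [0.5976 0.1044 0.1272] [598.8 105.7] [15.6 12.2] 42.3
minEnc ((531.992919921875, 89.22853088378906), 84.18898010253906)
```

```bash
python3 - <<'E'
from h import *
P=np.concatenate([cloud(np.load(f'pics/{n}0.npz')).reshape(-1,3) for n in ['top','scene']])
P=P[P[:,2]<.6]
a=np.array([.132,.559]);b=np.array([.600,.105]);L=np.linalg.norm(b-a);t=(b-a)/L
s=(P[:,:2]-a)@t; d=(P[:,:2]-a)@[-t[1],t[0]]
for k in np.arange(-.05,L+.1,.05):
    m=(abs(s-k)<.025)&(abs(d)<.11); print(round(k,2),np.round(np.sort(P[m,2])[-6::2],3) if m.any() else '')
for e in [(.600,.105),(.582,.042)]:
    r=np.hypot(P[:,0]-e[0],P[:,1]-e[1])
    for rr in (.03,.06,.08,.1,.12): print(e,rr,np.round(np.sort(P[(r<rr),2])[-9::2],3))
E
```

```text
-0.05 [0.201 0.202 0.206]
0.0 [0.132 0.132 0.132]
0.05 [0.114 0.114 0.116]
0.1 [0.116 0.117 0.117]
0.15 [0.086 0.086 0.087]
0.2 [0.086 0.086 0.086]
0.25 [0.02  0.02  0.021]
0.3 [0.015 0.017 0.018]
0.35 [0.021 0.021 0.021]
0.4 [0.095 0.095 0.096]
0.45 [0.14  0.141 0.141]
0.5 [0.141 0.141 0.142]
0.55 [0.141 0.141 0.141]
0.6 [0.141 0.141 0.141]
0.65 [0.131 0.131 0.131]
0.7 [0.031 0.031 0.031]
0.75 [0.04  0.041 0.042]
(0.6, 0.105) 0.03 [0.13  0.13  0.131 0.131 0.132]
(0.6, 0.105) 0.06 [0.13  0.13  0.131 0.131 0.132]
(0.6, 0.105) 0.08 [0.13  0.13  0.131 0.131 0.132]
(0.6, 0.105) 0.1 [0.139 0.139 0.14  0.14  0.142]
(0.6, 0.105) 0.12 [0.141 0.141 0.141 0.141 0.142]
(0.582, 0.042) 0.03 [0.111 0.112 0.113 0.113 0.114]
(0.582, 0.042) 0.06 [0.12  0.123 0.127 0.127 0.128]
(0.582, 0.042) 0.08 [0.13  0.13  0.131 0.131 0.132]
(0.582, 0.042) 0.1 [0.13  0.13  0.131 0.131 0.132]
(0.582, 0.042) 0.12 [0.13  0.13  0.131 0.131 0.132]
```

```bash
python3 -m crank '[[10,-10,0,0,0,1],[22,-22,0,0,0,1.5],[26,-25,0,0,0,1.5],[26,-25,0,0,0,1.5],[26,-25,0,0,0,1.5],[26,-25,0,0,0,1.5],[26,-25,0,0,0,1.5],[26,-25,0,0,0,1.5],[26,-25,0,0,0,1.5],[26,-25,0,0,0,1.5],[26,-25,0,0,0,1.5],[26,-25,0,0,0,1.5],[26,-25,0,0,0,1.5],[26,-25,0,0,0,1.5],[26,-25,0,0,0,1.5],[26,-25,0,0,0,1.5],[26,-25,0,0,0,1.5],[26,-25,0,0,0,1.5],[22,-22,0,0,0,1.5],[0,0,0,0,0,0]]' 48 40
python3 - <<'E'
from h import *
s=sense();print(s['position'],s['orientation'],s['wrist_force'],s['gripper_width'])
c=snap('wrist','w1.png');print({k:(np.round(v,3).tolist()) for k,v in c.items() if k not in('color','range_z')})
E
```

```text
clock: 1.77
position: [0.606, 0.1006, 0.2304]
orientation: [0.001, -0.125, 0.992, -0.001]
wrist_force: [-0.3, -0.3, -0.0]
gripper_width: 0.561
[0.60599955 0.10056209 0.23043021] [ 5.80722311e-04 -1.25233390e-01  9.92126293e-01 -1.29582782e-03] [-0.30356108 -0.31550075 -0.02615118] 0.5614943301904085
{'fx': 325.192, 'fy': 325.192, 'cx': 280.161, 'cy': 209.335, 'T_tool_cam': [[-0.001, 0.949, 0.314, 0.079], [1.0, 0.0, 0.001, 0.001], [0.001, 0.314, -0.949, -0.143], [0.0, 0.0, 0.0, 1.0]]}
```

View pics/w1.png

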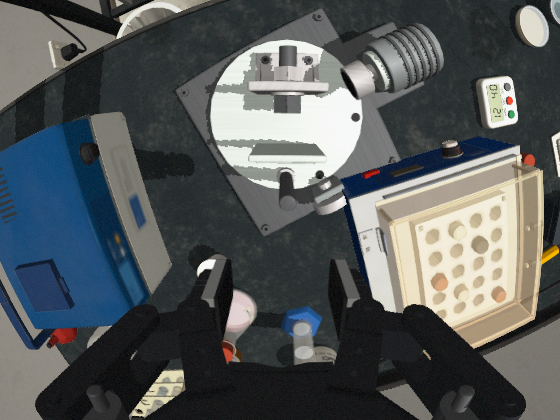

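```bash
cat >> h.py <<'E'
from scipy.spatial.transform import Rotation as R
def wcloud(c):
    v,u=np.mgrid[:420,:560]; x=u-c['cx'];y=v-c['cy'];r=np.hypot(x,y)+1e-9;th=r/c['fx'];z=c['range_z']
    t=np.tan(th)*z
    P=np.stack([x/r*t,-y/r*t,-z,np.ones_like(z)],-1)@np.array(c['T_tool_cam']).T
    q=c['ori'];M=R.from_quat([q[1],q[2],q[3],q[0]]).as_matrix()
    return P[...,:3]@M.T+c['pos'], M, P[...,:3]
E
python3 - <<'E'
from h import *
c=np.load('pics/w1.npz'); P,M,T=wcloud(c); z=P[...,2]
near=np.hypot(P[...,0]-.54,P[...,1]-.09)<.11
for lo,hi in [(.104,.119),(.12,.135),(.07,.1)]:
    mm=near&(z>lo)&(z<hi); k,lab,st,ce=cv2.connectedComponentsWithStats(mm.astype(np.uint8))
    for i in range(1,k):
        if st[i,4]>15:
            Q=P[lab==i]; r=cv2.minAreaRect((Q[:,:2]*1000).astype(np.float32)); print(lo,st[i].tolist(),np.round(Q.mean(0),4),np.round(r[0],1),np.round(r[1],1),round(r[2],1))
# fingers in tool frame
m=(T[...,2]>-.06)&(T[...,2]<.02)&(abs(T[...,1])<.07)&(abs(T[...,0])<.03)
Q=T[m]; 
for s in (-1,1):
    q=Q[Q[:,1]*s>0]; print(s,len(q),np.round(np.percentile(q,[1,50,99],axis=0),4).tolist())
E
```

```text
0.104 [248, 81, 81, 11, 827] [0.512  0.0831 0.1123] [512.   83.3] [ 8.4 63.4] 14.5
0.104 [248, 153, 79, 9, 643] [0.5685 0.0963 0.1115] [568.6  97.1] [ 6.  63.7] 14.0
0.104 [279, 188, 17, 11, 77] [0.5962 0.1038 0.1117] [597.4 104.4] [ 6.  13.6] 17.2
0.12 [279, 192, 18, 19, 258] [0.6    0.1052 0.1276] [600.6 105.5] [13.3 13.1] 60.4
0.07 [340, 41, 65, 59, 2024] [0.4786 0.1505 0.0891] [478.5 151.5] [51.3 44.5] 44.8
0.07 [274, 45, 28, 36, 763] [0.492  0.0779 0.0851] [490.2  77.9] [32.9 23.6] 12.3
0.07 [252, 91, 71, 23, 678] [0.5232 0.0858 0.0873] [524.6  86.5] [19.1 60.7] 14.0
0.07 [250, 149, 74, 5, 295] [0.5661 0.0979 0.0861] [566.3  96.4] [ 1.2 62.7] 14.1
0.07 [279, 179, 16, 14, 108] [0.5959 0.1039 0.0857] [597.5 104.4] [ 6.7 13.8] 17.8
0.07 [346, 182, 41, 37, 757] [0.5908 0.1778 0.0865] [592.3 183.4] [20.  38.6] 33.5
-1 4883 [[-0.0116, -0.0548, -0.0599], [0.0064, -0.0332, -0.0507], [0.0126, -0.0229, -0.0072]]
1 4924 [[-0.0115, 0.0244, -0.0599], [0.0063, 0.0349, -0.0508], [0.0126, 0.0565, -0.0069]]
```

```bash
python3 -m crank '[[-2.8,2.4,-10,0,0,0],[-2.9,2.4,-20,0,0,0],[0,0,-25,0,0,0],[0,0,-25,0,0,0],[0,0,-25,0,0,0],[0,0,-20,0,0,0],[0,0,-11,0,0,0],[0,0,0,0,0,0]]' 48 40
python3 - <<'E'
from h import *
snap('wrist','w2.png')
E
```

```text
clock: 2.48
position: [0.5927, 0.1116, 0.0913]
orientation: [-0.004, -0.128, 0.992, 0.001]
wrist_force: [0.0, -0.1, 0.4]
gripper_width: 0.562
```

View pics/w2.png

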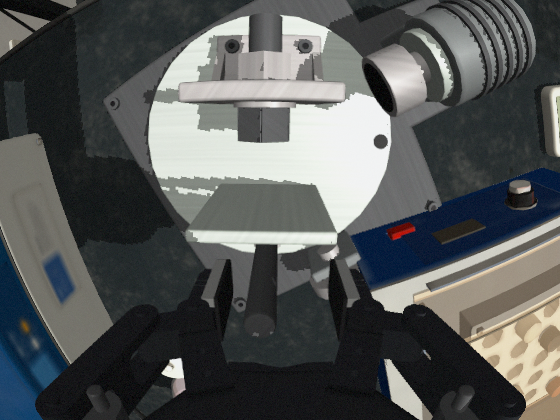

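```bash
python3 -m crank '[[0,0,0,0,0,0],[0,0,0,0,0,0]]'
```

```text
clock: 2.7
position: [0.5983, 0.1108, 0.0973]
orientation: [0.002, -0.128, 0.992, -0.0]
wrist_force: [-0.0, -0.8, -0.2]
gripper_width: 0.561
```

```bash
python3 -m crank '[[0,0,0,0,0,0],[0,0,0,0,0,0]]'; python3 -m crank '[[0,0,0,0,0,0],[0,0,0,0,0,0]]'
```

```text
clock: 2.87
position: [0.598, 0.1103, 0.0969]
orientation: [0.001, -0.128, 0.992, -0.0]
wrist_force: [0.1, 0.0, -0.1]
gripper_width: 0.558
clock: 3.03
position: [0.5973, 0.1102, 0.0958]
orientation: [0.0, -0.128, 0.992, -0.0]
wrist_force: [0.0, 0.5, -0.7]
gripper_width: 0.56
```

```bash
python3 -m crank '[[1.5,-2.4,0,0,0,0],[1.5,-2.4,0,0,0,0],[0,0,0,0,0,0],[0,0,0,0,0,0]]' 48 40;  python3 -m crank '[[0,0,0,0,0,0],[0,0,0,0,0,0],[0,0,0,0,0,0],[0,0,0,0,0,0],[0,0,0,0,0,0],[0,0,0,0,0,0]]' 5 40
python3 - <<'E'
from h import *
snap('wrist','w3.png')
E
```

```text
clock: 3.37
position: [0.6001, 0.1052, 0.0952]
orientation: [-0.0, -0.127, 0.992, 0.0]
wrist_force: [0.3, -1.3, 0.5]
gripper_width: 0.564
clock: 3.87
position: [0.6, 0.1052, 0.0954]
orientation: [0.0, -0.128, 0.992, -0.0]
wrist_force: [-0.2, -1.5, 1.4]
gripper_width: 0.149
```

View pics/w3.png

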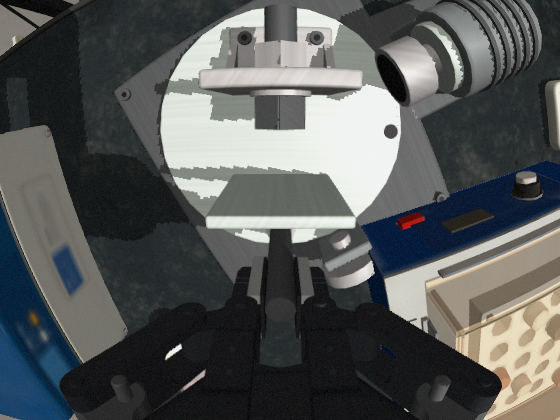

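```bash
python3 -c "
import numpy as np
a=np.radians(14-3.05*np.arange(21));x=66*np.cos(a);y=66*np.sin(a)
print(','.join('[%.1f,%.1f,0,0,0,-3]'%(p,q) for p,q in zip(np.diff(x),np.diff(y))),x[-1]-x[0],y[-1]-y[0])"
```

```text
[0.8,-3.4,0,0,0,-3],[0.6,-3.5,0,0,0,-3],[0.4,-3.5,0,0,0,-3],[0.2,-3.5,0,0,0,-3],[0.0,-3.5,0,0,0,-3],[-0.2,-3.5,0,0,0,-3],[-0.4,-3.5,0,0,0,-3],[-0.5,-3.5,0,0,0,-3],[-0.7,-3.4,0,0,0,-3],[-0.9,-3.4,0,0,0,-3],[-1.1,-3.3,0,0,0,-3],[-1.3,-3.3,0,0,0,-3],[-1.4,-3.2,0,0,0,-3],[-1.6,-3.1,0,0,0,-3],[-1.8,-3.0,0,0,0,-3],[-1.9,-2.9,0,0,0,-3],[-2.1,-2.8,0,0,0,-3],[-2.2,-2.7,0,0,0,-3],[-2.4,-2.6,0,0,0,-3],[-2.5,-2.5,0,0,0,-3] -19.02762617009087 -64.23618941644332
```

```bash
python3 -m crank '[[0.8,-3.4,0,0,0,-3],[0.6,-3.5,0,0,0,-3],[0.4,-3.5,0,0,0,-3],[0.2,-3.5,0,0,0,-3],[0.0,-3.5,0,0,0,-3],[-0.2,-3.5,0,0,0,-3],[-0.4,-3.5,0,0,0,-3],[-0.5,-3.5,0,0,0,-3],[-0.7,-3.4,0,0,0,-3],[-0.9,-3.4,0,0,0,-3]]' 5 40
python3 -m crank '[[-1.1,-3.3,0,0,0,-3],[-1.3,-3.3,0,0,0,-3],[-1.4,-3.2,0,0,0,-3],[-1.6,-3.1,0,0,0,-3],[-1.8,-3.0,0,0,0,-3],[-1.9,-2.9,0,0,0,-3],[-2.1,-2.8,0,0,0,-3],[-2.2,-2.7,0,0,0,-3],[-2.4,-2.6,0,0,0,-3],[-2.5,-2.5,0,0,0,-3],[0,0,0,0,0,0],[0,0,0,0,0,0],[0,0,0,0,0,0],[0,0,0,0,0,0]]'
python3 - <<'E'
from h import *
s=sense();p=s['position']*1000-[536,89.2,0];print(np.degrees(np.arctan2(p[1],p[0])),np.hypot(p[0],p[1]))
snap('wrist','w4.png')
E
```

```text
clock: 4.75
position: [0.6001, 0.0719, 0.0954]
orientation: [0.001, 0.134, 0.991, 0.001]
wrist_force: [2.7, 0.8, -1.4]
gripper_width: 0.151
clock: 5.92
position: [0.5819, 0.0409, 0.0954]
orientation: [0.001, 0.385, 0.923, -0.0]
wrist_force: [4.1, -3.4, -2.6]
gripper_width: 0.155
-46.47845697061738 66.58970224323056
```

View pics/w4.png

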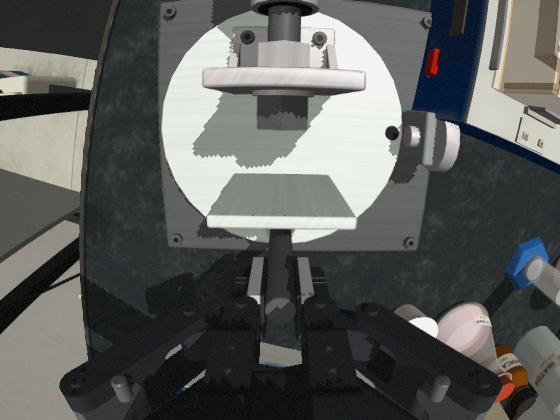

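```bash
python3 -m crank '[[0,0,0,0,0,0],[0,0,0,0,0,0],[0,0,0,0,0,0],[0,0,0,0,0,0],[0,0,0,0,0,0],[0,0,0,0,0,0]]' 48 40
python3 -m crank '[[0,0,10,0,0,0],[0,0,20,0,0,0],[0,0,25,0,0,0],[0,0,20,0,0,0],[0,0,10,0,0,0],[0,0,0,0,0,0],[0,0,0,0,0,0],[0,0,0,0,0,0]]'
python3 - <<'E'
from h import *
snap('wrist','w5.png');snap('top','top5.png');snap('scene','scene5.png')
c=np.load('pics/w5.npz'); P,M,T=wcloud(c); 
def go(P,tag):
    z=P[...,2];near=np.hypot(P[...,0]-.535,P[...,1]-.09)<.08
    for lo,hi in [(.104,.119),(.12,.135),(.075,.097)]:
        mm=near&(z>lo)&(z<hi); k,lab,st,ce=cv2.connectedComponentsWithStats(mm.astype(np.uint8))
        for i in range(1,k):
            if st[i,4]>25:
                Q=P[lab==i]; r=cv2.minAreaRect((Q[:,:2]*1000).astype(np.float32)); print(tag,lo,st[i].tolist(),np.round(Q.mean(0),4),np.round(r[0],1),np.round(r[1],1),round(r[2],1))
go(P,'w');go(cloud(np.load('pics/top5.npz')),'top');go(cloud(np.load('pics/scene5.npz')),'scene');print(c['pos'],c['ori'],M[:,1])
E
```

```text
clock: 6.47
position: [0.5808, 0.0417, 0.0953]
orientation: [-0.0, 0.385, 0.923, 0.0]
wrist_force: [-0.2, 0.6, 0.1]
gripper_width: 0.563
clock: 7.13
position: [0.5799, 0.0415, 0.1789]
orientation: [-0.001, 0.385, 0.923, -0.0]
wrist_force: [0.3, -0.5, 0.3]
gripper_width: 0.56
w 0.104 [234, 85, 101, 14, 1271] [0.519  0.1079 0.1123] [519.1 108.1] [64.2  8.5] 44.1
w 0.104 [235, 173, 96, 13, 1039] [0.5592 0.0662 0.1115] [559.9  65.8] [63.8  6.7] 43.8
w 0.104 [272, 214, 21, 16, 143] [0.5792 0.0457 0.1118] [580.3  44.4] [14.   7.2] 45.8
w 0.12 [272, 222, 21, 24, 393] [0.5818 0.043  0.1275] [582.6  42.3] [13.4 13.1] 61.2
w 0.075 [262, 16, 47, 69, 2293] [0.4963 0.1321 0.0873] [498.  130.5] [33.3 50. ] 42.3
w 0.075 [241, 98, 87, 26, 930] [0.5274 0.0991 0.0873] [527.9  98.5] [60.3 18.6] 44.0
w 0.075 [239, 166, 88, 7, 489] [0.5575 0.0675 0.0866] [557.7  67.8] [63.   0.7] 43.8
w 0.075 [273, 203, 19, 16, 153] [0.5791 0.0456 0.0866] [580.4  44.7] [13.9  6.9] 42.6
top 0.104 [341, 175, 24, 23, 105] [0.5596 0.0662 0.1115] [559.5  65.8] [61.7  6.4] 44.4
top 0.104 [321, 195, 25, 24, 130] [0.5181 0.1081 
[... 529 characters left out ...]
3] [517.  107.6] [65.8  9.1] 44.3
scene 0.104 [367, 229, 8, 8, 41] [0.5763 0.04   0.1112] [576.5  40.2] [ 7.  13.3] 16.3
scene 0.12 [368, 222, 8, 9, 51] [0.5791 0.0408 0.1268] [579.9  41.1] [12.4 13. ] 71.0
scene 0.075 [347, 227, 11, 31, 97] [0.5519 0.0627 0.0853] [556.8  65.1] [64.2  5.9] 44.0
scene 0.075 [294, 232, 34, 29, 389] [0.4952 0.1212 0.0859] [495.8 124.8] [64.  54.4] 50.7
scene 0.075 [365, 236, 8, 10, 53] [0.5765 0.0404 0.0854] [577.   40.6] [ 7.5 13.4] 17.7
scene 0.075 [326, 240, 9, 13, 83] [0.5248 0.0935 0.0853] [527.4  96. ] [24.5 13.1] 41.6
[0.57989668 0.04145086 0.1788921 ] [-1.24620514e-03  3.85429980e-01  9.22736153e-01 -4.11473802e-04] [ 0.71129933  0.70288712 -0.00172001]
```

View pics/w5.png

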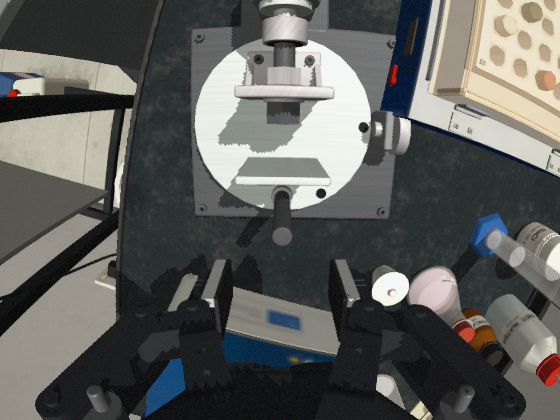

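```bash
python3 -m crank '[[-5,5,0,0,0,-0.3],[-10,11,0,0,0,-0.3],[-11,13,0,0,0,0],[-11,12,0,0,0,0],[-7,8,0,0,0,0],[-3,3,0,0,0,0],[0,0,0,0,0,0],[0,0,0,0,0,0],[0,0,0,0,0,0],[0,0,0,0,0,0],[0,0,0,0,0,0],[0,0,0,0,0,0]]' 48 30
python3 -m crank '[[0,0,0,0,0,0]]'
python3 - <<'E'
from h import *
c=snap('wrist','w6.png');c=np.load('pics/w6.npz');P,M,T=wcloud(c);print(c['pos'],np.degrees(np.arctan2(M[1,1],M[0,1])),M[:,2])
g=c['pos'][:2]*1000
u=np.array([-.695,.719]);w=np.array([.719,.695])
d=np.array([528.6,97.8])-g; print('head ahead',d@u,'lateral',d@w)
z=P[...,2]
a=(P[...,:2]*1000-[528.6,97.8]);s=a@u;l=a@w
for lo,hi in [(.08,.0905),(.108,.116)]:
  for s0,s1 in [(-12,8.),(8,22),(-52,-38)]:
    m=(z>lo)&(z<hi)&(s>s0)&(s<s1)&(abs(l)<40)
    if m.sum()>5: print(lo,s0,m.sum(),'s',np.percentile(s[m],[2,98]),'l',np.percentile(l[m],[2,98]))
E
```

```text
clock: 8.28
position: [0.5343, 0.093, 0.1802]
orientation: [0.0, 0.391, 0.921, -0.0]
wrist_force: [0.7, 0.7, 0.3]
gripper_width: 0.559
clock: 8.37
position: [0.5342, 0.0931, 0.1802]
orientation: [-0.0, 0.391, 0.921, -0.0]
wrist_force: [-0.1, -0.7, -0.8]
gripper_width: 0.569
[0.53418614 0.09305175 0.18021277] 44.02765734046052 [-4.32151227e-05 -3.75780169e-05 -9.99999998e-01]
head ahead 7.296355708132365 lateral -0.716401918211539
0.08 -12 427 s [-8.17133128  3.02527965] l [-11.29206347  11.8821293 ]
0.08 8 339 s [17.76132175 21.83824644] l [-29.29620714  29.51677466]
0.08 -52 422 s [-42.81270792 -41.09901183] l [-30.38727949  30.02372853]
0.108 8 1128 s [10.81682793 18.23950905] l [-30.03959286  30.42982288]
0.108 -52 800 s [-47.24634009 -41.23396191] l [-30.12551757  30.24109582]
```

View pics/w6.png

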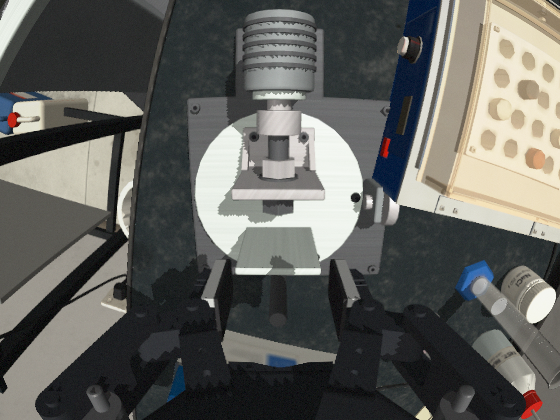

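```bash
python3 -m crank '[[-1.5,0.4,-5,0,0,0],[0,0,-12,0,0,0],[0,0,-15,0,0,0],[0,0,-12,0,0,0],[0,0,-6,0,0,0],[0,0,0,0,0,0],[0,0,0,0,0,0],[0,0,0,0,0,0],[0,0,0,0,0,0]]' 48 30
python3 - <<'E'
from h import *
c=snap('wrist','w7.png')
s=sense();d=np.array([528.6,97.8])-s['position'][:2]*1000;print(d@[-.695,.719],d@[.719,.695])
E
```

```text
clock: 9.17
position: [0.5333, 0.0938, 0.1312]
orientation: [0.001, 0.39, 0.921, 0.0]
wrist_force: [0.6, 0.9, 0.4]
gripper_width: 0.563
6.101574556686824 -0.5681713578747453
```

View pics/w7.png

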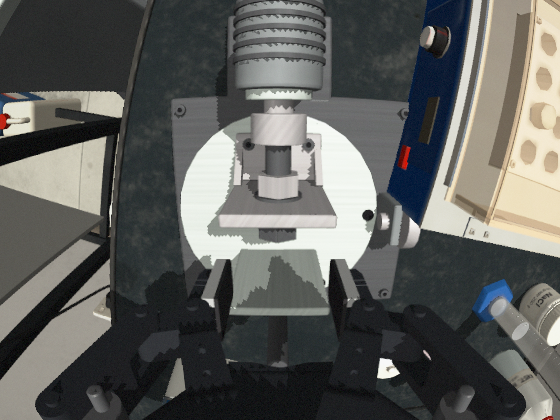

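```bash
python3 -m crank '[[-0.4,-0.3,-5,0,0,0],[0,0,-10,0,0,0],[0,0,-12,0,0,0],[0,0,-12,0,0,0],[0,0,-12,0,0,0],[0,0,-12,0,0,0],[0,0,-9,0,0,0],[0,0,-5,0,0,0],[0,0,0,0,0,0],[0,0,0,0,0,0],[0,0,0,0,0,0],[0,0,0,0,0,0]]' 48 30
python3 - <<'E'
from h import *
c=snap('wrist','w8.png')
s=sense();d=np.array([528.6,97.8])-s['position'][:2]*1000;print(d@[-.695,.719],d@[.719,.695])
E
```

```text
clock: 10.22
position: [0.5329, 0.0935, 0.0541]
orientation: [0.001, 0.39, 0.921, 0.0]
wrist_force: [0.2, 0.0, -0.7]
gripper_width: 0.561
6.040177367627902 -0.048608002797384184
```

View pics/w8.png

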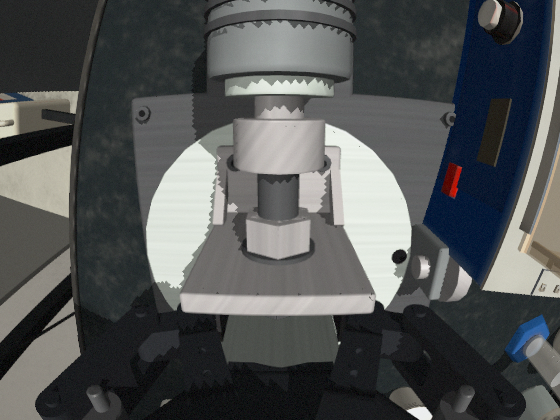

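```bash
python3 -m crank '[[0,0,0,0,0,0],[0,0,0,0,0,0],[0,0,0,0,0,0],[0,0,0,0,0,0]]' 30 25; python3 -m crank '[[0,0,0,0,0,0],[0,0,0,0,0,0]]' 26;python3 -m crank '[[0,0,0,0,0,0],[0,0,0,0,0,0],[0,0,0,0,0,0],[0,0,0,0,0,0],[0,0,0,0,0,0],[0,0,0,0,0,0]]' 15 30
```

```text
clock: 10.6
position: [0.5321, 0.0935, 0.0535]
orientation: [0.0, 0.39, 0.921, 0.0]
wrist_force: [0.0, -0.3, 0.5]
gripper_width: 0.352
clock: 10.77
position: [0.532, 0.0935, 0.0533]
orientation: [-0.0, 0.39, 0.921, 0.0]
wrist_force: [-0.1, -0.1, 0.1]
gripper_width: 0.303
clock: 11.27
position: [0.5317, 0.0932, 0.0534]
orientation: [-0.0, 0.39, 0.921, -0.0]
wrist_force: [-4.1, -3.0, 3.8]
gripper_width: 0.274
```

```bash
python3 -m crank '[[-0.3,-0.3,0,0,0,0],[0,0,0,0,0,0],[0,0,0,0,0,0],[0,0,0,0,0,0],[0,0,0,0,0,0],[0,0,0,0,0,0]]' 15 40
python3 - <<'E'
from h import *
snap('wrist','w9.png');snap('top','top9.png');snap('scene','scene9.png')
def go(P,tag):
    z=P[...,2];near=np.hypot(P[...,0]-.535,P[...,1]-.09)<.08
    for lo,hi in [(.104,.119),(.12,.135)]:
        mm=near&(z>lo)&(z<hi); k,lab,st,ce=cv2.connectedComponentsWithStats(mm.astype(np.uint8))
        for i in range(1,k):
            if st[i,4]>25:
                Q=P[lab==i]; r=cv2.minAreaRect((Q[:,:2]*1000).astype(np.float32)); print(tag,lo,st[i].tolist(),np.round(r[0],1),np.round(r[1],1),round(r[2],1))
go(wcloud(np.load('pics/w9.npz'))[0],'w')
a=cv2.imread('pics/scene9.png')[180:330,270:430];cv2.imwrite('pics/z9.png',cv2.resize(a,(640,600),interpolation=cv2.INTER_CUBIC))
E
```

```text
clock: 11.77
position: [0.5317, 0.0932, 0.0534]
orientation: [-0.0, 0.39, 0.921, -0.0]
wrist_force: [-4.5, -1.7, 4.7]
gripper_width: 0.275
w 0.104 [128, 282, 306, 102, 13186] [528.3  98.6] [102.6  37.6] 43.5
w 0.12 [200, 329, 161, 54, 4067] [524.7 102.4] [46.4 14.4] 44.2
w 0.12 [88, 333, 86, 79, 2960] [497.5  60.8] [21.5 26.2] 42.7
w 0.12 [385, 333, 90, 80, 2993] [567.4 128.3] [22.3 26.5] 43.5
```

View pics/w9.png

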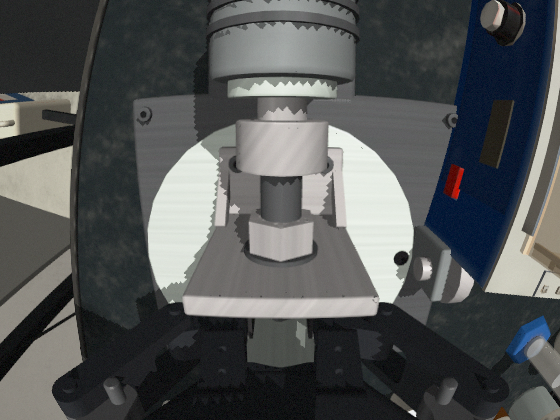

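View pics/scene9.png

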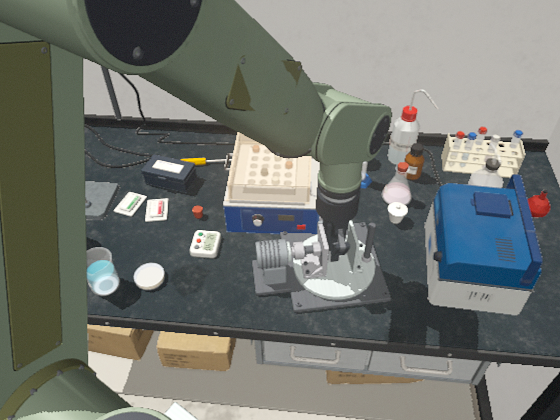

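```bash
python3 -m crank '[[0,0,0,0,0,0],[0,0,0,0,0,0],[0,0,0,0,0,0],[0,0,0,0,0,0],[0,0,0,0,0,0],[0,0,0,0,0,0]]'
python3 - <<'E'
from h import *
snap('wrist','w10.png')
for f in('w8','w9','w10'):
    P=wcloud(np.load(f'pics/{f}.npz'))[0];a=P[...,:2]*1000-[528.6,97.8];s=a@[-.695,.719];l=a@[.719,.695];z=P[...,2]
    m=(s>8)&(s<21)&(abs(l)<34)&(abs(z-.112)<.0025); Q=P[m]*1000
    r=cv2.minAreaRect(Q[:,:2].astype(np.float32)); print(f,m.sum(),np.round(r[0],1),np.round(r[1],1),round(r[2],2))
s=sense();print(s['joint_velocities'].round(4),s['wrist_force'],s['gripper_width'])
E
```

```text
clock: 12.42
position: [0.5317, 0.0932, 0.0534]
orientation: [-0.0, 0.39, 0.921, -0.0]
wrist_force: [-3.4, -2.7, 5.4]
gripper_width: 0.267
w8 4584 [518.7 108.6] [63.7  9.7] 43.47
w9 4621 [518.8 108.8] [64.3  9.8] 44.37
w10 4619 [518.9 108.7] [63.8  9.4] 43.71
[-0.0021 -0.0021  0.0012 -0.0002 -0.0001  0.0013] [-3.41525346 -1.89395435  5.48330287] 0.2752694241423147
```

Turntable is at about 60°, the grip is at head width and everything is still. Handing in.

```bash
python3 -c "
from station import job_done
print(job_done())"
```

```text
the job is handed in; nothing more can be done
None
```

I gripped the pin, turned the turntable 60° clockwise and let go. Then I lowered the fingers into the gap, closed them on the bolt head's upright flats with 40 N, and handed the job in at about 12.5 s while still holding it.

- **Turntable:** the plates lay at 14° at the start and 44° after letting go, measured against the same axis pair turned by 90°, so the turn was about 60°. Three readings around the grip scattered between 43.5° and 44.4°. That is noise within the ±2.6° allowed.
- **Release of the pin:** after opening the fingers, the wrist force was about zero.
- **Bolt grip:** the opening stopped at about 23.5 mm. The head is 24 mm across flats, and the pin had read about 1 mm small too, so this agrees. The arm was still.
- **Side load:** the wrist showed a steady load of about 4–5 N sideways and 5 N upward. A 0.4 mm correction did not clearly remove it. It is small next to the 40 N grip.
- **Not measured:** the force on each flat and the bolt's exact angle were hidden from view; I inferred them from the opening and the grip.
- **Bystanders:** the stopper, timer, dish and crucible looked undisturbed in the last scene picture, judged by eye.

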